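# Release the guard of the valve-polishing spindle and hold its gate open

### The job

So that the mechanic can change the valve in the polishing spindle, first stop the machine: push the selector knob on the control box down and turn it clockwise to its end stop. Then squeeze the guard gate's inner catch (the one nearer the hinge) fully in, where it stays, then squeeze the outer catch fully in and swing the gate open, past its detent and on to nearly its widest (at least 70 degrees). Finish while still holding the gate there with the gripper, since its closer pulls it back; knock nothing else on the bench about.

Things in the scene. Friction and masses are not known exactly. Their poses are not given: they have to be found in the camera images.
- selector_grip (a point): Selector knob on top of the grey control box (120 x 130 mm, 60 mm high, fixed). A black disc 50 mm across carries an upright bar grip 46 mm long, 14 mm thick, 26 mm high. This point: centre of the bar, 94 mm above the bench, on the vertical turning axis; its x axis runs along the bar at any time. Pinch the bar across its thickness from above.
- selector_press (a joint): How far the selector is pushed down, 0 to 0.008 m; a spring pushes it back up (3 N at rest, 6 N fully down). Unless pushed down at least 0.006 m a stop inside lets it turn only about 0.15 rad: do not force it.
- selector (a joint): Turn of the selector, rad: 0 at the start, growing clockwise seen from above to the end stop at 1.35. It stays where it is turned to. It is the stop-and-release switch of the spindle, so it comes before the gate's catches.
- gate_hinge (a point): Point on the guard gate's vertical hinge axis, 170 mm above the bench. The gate, a clear panel in an aluminium frame 185 mm long and 12 mm thick, top edge 141 mm above the bench, is on the spindle machine's robot side, hinged at its left end as the robot sees it. Axes turn with the gate: from the hinge it runs along -y; it opens towards -x (towards the robot).
- inner_squeeze (a point): Inner catch: two upright steel tabs on the gate's top edge, 65 mm from the hinge axis, 26 mm wide, 10 mm thick, 147 to 195 mm above the bench. The +x tab is fixed, its outer face 11 mm from this point; the -x tab slides 14 mm towards it, its outer face 25 mm from this point at rest, 11 mm squeezed. Point 171 mm above the bench, axes as gate_hinge. Squeeze from above, fingers closing along x.
- inner (a joint): Travel of the inner catch, 0 (out) to 0.014 m (fully squeezed). Stiff (about 4 N), no spring: stays where it is left. While out it blocks the outer catch.
- outer_squeeze (a point): Outer catch, made just like the inner one (same tabs, sizes, axes and meaning of this point, also 171 mm above the bench), 150 mm from the hinge axis near the gate's free end. It also serves as the gate's handle.
- outer (a joint): Travel of the outer catch, 0 (out) to 0.014 m (fully squeezed); sprung outwards (4 N at rest, 8 N fully in). It draws the bolt that locks the gate; the gate is free from about 0.011 m.
- gate (a joint): Opening of the gate, rad: 0 shut, growing clockwise from above (free end towards the robot), stop at 1.45. A sprung detent must be overcome around 0.85 (about 5 N at the outer catch); a closer spring pulls it shut with 1 to 3 N at the outer catch all the way, so that left alone it sags back to about 1.0 or less.
- spray_can: Bystander: spray can, 66 mm across, 150 mm tall; origin at the centre of its underside; leave it alone.
- fluid_bottle: Bystander: black fluid bottle, 72 mm across, 170 mm tall; origin at the centre of its underside; leave it alone.
- grease_jar: Bystander: white jar, 64 mm across, 70 mm tall; origin at the centre of its underside; leave it alone.
- wrench: Bystander: steel wrench lying flat; origin at the centre of its underside; leave it alone.
- bearing: Bystander: steel bearing ring lying flat, 62 mm across, 16 mm tall; origin at the centre of its underside; leave it alone.
- part_carton: Bystander: cardboard carton, 90 x 130 x 60 mm; origin at the centre of its underside; leave it alone.
- valve: Bystander: engine valve standing on its head, 36 mm across, 85 mm tall; origin at the centre of its underside; leave it alone.
There are look-alikes about, which are no part of the job. Leave any red look-alike of the part that bears selector_grip alone.

How it is judged:
By the outcome, as a careful person would: the job done as asked, in the order asked, and still so for the second after the job is handed in, while the arm keeps its last pose, push and grip.
It also fails if it takes over 72 s, if anything falls off the work surface, if the arm or the gripper's body presses on something with over 40 N, if the wrist force passes 120 N, or if a joint passes its speed limit or range.

### The arm

A 7-joint arm with a two-finger parallel gripper is mounted at the origin on the work surface. World frame = base frame: x ahead of the robot, y to its left, z up, the work surface at z = 0. Lengths are in mm, angles in rad, forces in N, time in s.
With the tool pointing down it reaches from about 425 to 950 mm from the base axis. Payload 4.7 kg.
Tool frame: the origin (TCP) lies on the centre line of the jaws, within the pads' length; the fingertips stand 8 mm ahead of it and the grasp point (between the pads) lies 11 mm behind it; z points along the fingers, x is the direction in which the jaws open and shut, and the axes are right-handed (so a half turn about z gives the same grasp; the last joint's range is limited). The gripper opens to 87 mm and grips with 3 to 60 N. Pads are 19 mm wide; open, the fingers measure 117 mm over their backs; the gripper's body (75 mm by 190 mm) begins 51 mm behind the grasp point.
Start: joints at [1.143, 0.469, -0.049, 1.532, 0.024, 1.141, -0.082], TCP at [262.158, -622.03, 230.573] pointing down, gripper open.
Joint ranges: [-2.59, 2.59], [-0.33, 1.99], [-1.39, 1.29], [0.1, 2.45], [-1.04, 4.18], [0.21, 1.99], [-2.66, 2.66]. Speed limits (rad/s): [2.57, 2.57, 3.14, 3.14, 3.14, 3.14, 3.14].

### API

Orientations are given as [roll, pitch, yaw] about the fixed x, y, z axes, in that order (R = Rz(yaw) Ry(pitch) Rx(roll)).
In Python, from station import r gives the robot as it stands. The module is installed in compiled form; this text tells all that it offers.
- The arm moves only by the tool servo_tool, never from a script. Its argument "deltas" is a list of rows, each a list of 7 numbers: the finger opening in cm, from 0 to 8.7, then the shift along the tool's x, y, z in cm, then the turn, a rotation vector about the tool's x, y, z in degrees. In form: [[gripper, dx, dy, dz, rx, ry, rz], ...]. A call has 1 to 8 rows; each row is the pose to reach, as a shift and turn from the pose measured when the call began, along the tool's axes at that moment; what a row does not reach only later rows make up. A row lasts 1/12 s, in which the tool goes at most 41.7 mm and 7.16 degrees, less where a joint would pass 70% of its speed; a pose out of reach is approached as far as the arm can. A call with a gripper value outside its range is refused whole. The fingers move at their own pace and stop on an object; "squeeze" is the grip in N (left out, the last holds). Time passes only in rows, so rows that repeat a pose let the fingers close. It gives the time, the measured TCP pose, the force and the opening at its end, in the units of the state.
- r.state(): the state, without advancing time (a new reading comes with each control period).
- r.read_camera(name): name is "scene" or "top" or "wrist"; returns the picture (384x512x3 uint8, red, green, blue); there is no depth.
- r.calibration(name): a dict with "camera_matrix" (3x3 intrinsics, pixels), "R" (3x3) and "t" (3): a world point X has camera coordinates R X + t. Camera axes: x right, y down, z forward; pixel columns grow to the right and rows downward; lengths in mm; the calibration is good to about 2 mm. The wrist camera is an equidistant fisheye: a pixel r from the principal point sees the ray r / f radians off the axis. A picture is of the moment at which its call begins: read the wrist's pose just before it. calibration takes no time and is no camera call; for the wrist camera it gives the pose at the moment of the call.
- r.close_job(): hands the job in, once; it reports no verdict.
The state is a dict: "time": time; "joint_positions": joint angles; "joint_velocities": joint speeds; "joint_efforts": joint torques, N m; "tcp_pos": TCP position; "orientation": TCP orientation; "ft_force": force on the tool from outside, world axes, zero at the start; "torque": the same for the moment, N m; "width": finger opening in mm.
Only numpy, scipy, OpenCV 4.12 (cv2) and the standard library are available. Lean on these libraries where they do the work, as an engineer would, in place of code of your own. Each camera call takes 0.05 s, during which the arm holds its last target.

## Working session

There is one attempt and no reset: what is moved stays moved. The work goes in short steps, Python scripts to look and compute and a tool call to move; the robot and the scene stay as the last step left them, time stands still between calls to the robot, and variables do not carry over. Pictures are saved under pics/ and viewed, and the job is handed in when it is done.

Besides the shell and the picture viewer there is one more tool, called after "Emit:" in YAML: its name, and indented under it one key for each argument. servo_tool: Moves the arm, as the interface text tells. Its arguments: {"type":"object","properties":{"deltas":{"type":"array","items":{"type":"array","items":{"type":"number"}}},"squeeze":{"type":"number"}},"required":["deltas"]}

```bash
mkdir -p pics; cat > h.py <<'E'
import numpy as np, cv2
from station import r
def save(n,f):
    im=r.read_camera(n); cv2.imwrite('pics/'+f+'.png',im[:,:,::-1]); return im
def ray(n,uv,c=None):
    c=c or r.calibration(n); K=np.array(c['camera_matrix'],float);R=np.array(c['R']);t=np.array(c['t'])
    d=np.array([(uv[0]-K[0,2])/K[0,0],(uv[1]-K[1,2])/K[1,1],1.])
    if n=='wrist':
        rr=np.hypot(d[0],d[1]); d=np.array([d[0]/rr*np.sin(rr),d[1]/rr*np.sin(rr),np.cos(rr)]) if rr>1e-9 else np.array([0,0,1.])
    return -R.T@t, R.T@d
def onz(n,uv,z,c=None):
    o,d=ray(n,uv,c); return o+d*(z-o[2])/d[2]
def proj(n,X,c=None):
    c=c or r.calibration(n); K=np.array(c['camera_matrix'],float);p=np.array(c['R'])@np.array(X,float)+np.array(c['t'])
    return (K@(p/p[2]))[:2]
E
python3 - <<'E'
from h import *
for n in('scene','top','wrist'):
    save(n,n+'0'); c=r.calibration(n); print(n,np.array(c['camera_matrix']).round(1).tolist(),(-np.array(c['R']).T@np.array(c['t'])).round(0))
s=r.state(); print(s)
E
```

```text
scene [[377.1, 0.0, 257.7], [0.0, 377.1, 194.8], [0.0, 0.0, 1.0]] [1206. -371.  705.]
top [[353.2, 0.0, 255.6], [0.0, 353.2, 194.0], [0.0, 0.0, 1.0]] [ 447.    7. 1150.]
wrist [[297.3, 0.0, 256.8], [0.0, 297.3, 191.4], [0.0, 0.0, 1.0]] [ 334. -592.  384.]
{'time': 0.15, 'joint_positions': array([ 1.14308833,  0.46930335, -0.04859872,  1.5334142 ,  0.0241084 ,
        1.14097241, -0.08228594]), 'joint_velocities': array([-0.00078938, -0.00251061, -0.00020724, -0.00231365,  0.00064943,
       -0.00111633,  0.00020785]), 'joint_efforts': array([ 4.31669814e-04, -5.08428705e+01, -8.08938313e-02, -2.36417216e+01,
       -6.13771635e-02,  3.56723287e-02,  1.10195710e-04]), 'tcp_pos': array([ 261.96358855, -621.61890341,  229.71094649]), 'orientation': array([ 3.14154102e+00,  1.51067917e-03, -1.17194194e+00]), 'ft_force': array([ 0.04170289,  0.08774778, -0.66518513]), 'torque': array([ 0.00174424, -0.01988299,  0.01502741]), 'width': 87.20817990328243}
```

View pics/scene0.png

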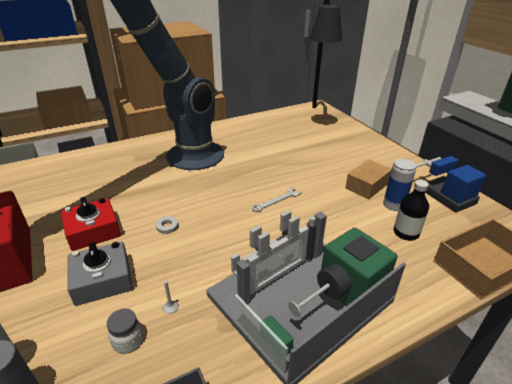

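View pics/top0.png

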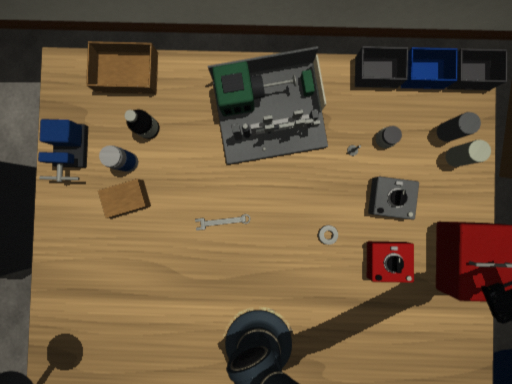

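View pics/wrist0.png

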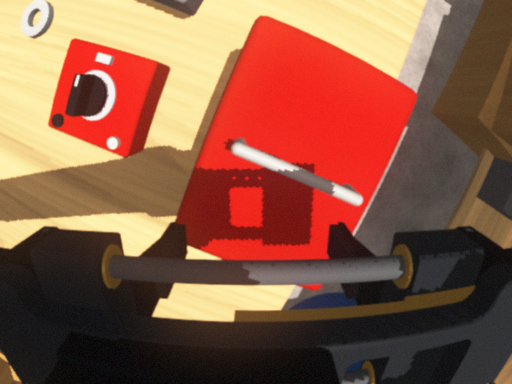

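The scene and top views show the grey box with its knob at about (397,198) in top, with the red look-alike below it at (393,263). The gate with its two catches runs along (245–318, 118–130). Next I'll zoom in.

```bash
python3 - <<'E'
from h import *
im=cv2.imread('pics/top0.png')
a=cv2.resize(im[165:230,355:435],None,fx=9,fy=9,interpolation=cv2.INTER_CUBIC);cv2.imwrite('pics/tz1.png',a)
b=cv2.resize(im[95:170,210:335],None,fx=6,fy=6,interpolation=cv2.INTER_CUBIC);cv2.imwrite('pics/tz2.png',b)
s=cv2.imread('pics/scene0.png')
b=cv2.resize(s[200:310,210:340],None,fx=5,fy=5,interpolation=cv2.INTER_CUBIC);cv2.imwrite('pics/sz2.png',b)
E
```

```text
(no output)
```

View pics/tz1.png

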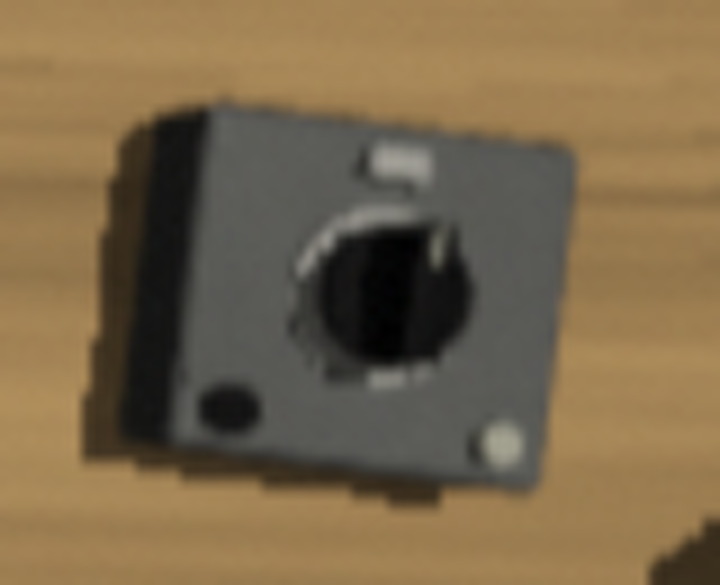

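View pics/tz2.png

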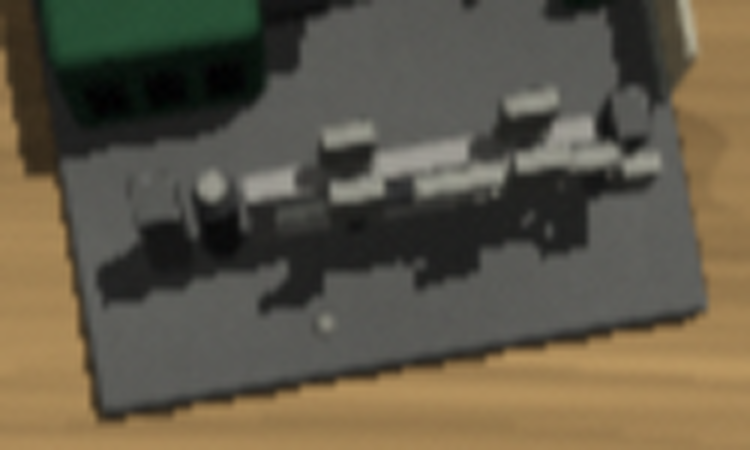

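View pics/sz2.png

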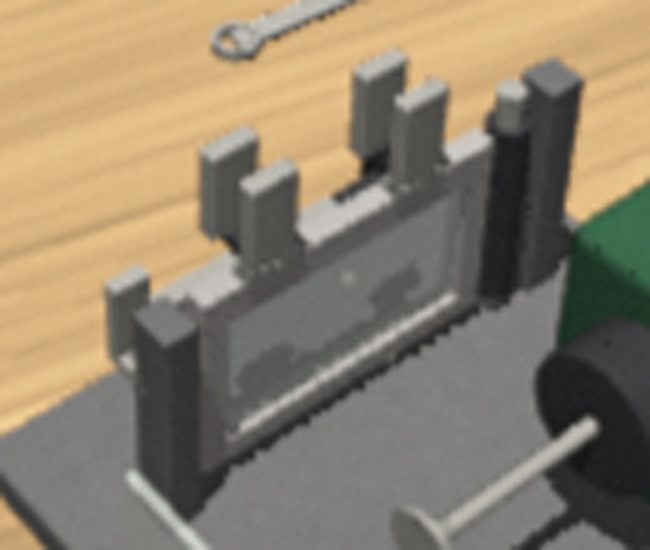

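```bash
cat >> h.py <<'E'
from scipy.spatial.transform import Rotation as Ro
def go(xyz,yaw,tilt=None):
    s=r.state(); R=Ro.from_euler('xyz',s['orientation']); T=Ro.from_euler('xyz',[np.pi,0,yaw])
    d=R.inv().apply(np.array(xyz)-s['tcp_pos'])/10; w=(R.inv()*T).as_rotvec(degrees=True)
    print('t',round(s['time'],2),'tcp',s['tcp_pos'].round(1),'yaw',np.degrees(s['orientation'][2]).round(1),'F',s['ft_force'].round(1),'w',round(s['width'],1),'q7',s['joint_positions'][6].round(2))
    print('delta',d.round(2),w.round(1))
E
python3 - <<'E'
from h import *
z2=lambda u,v:(210+u/6,95+v/6)
print('disc',onz('top',(398.9,197.8),81))
for n,p in dict(hinge=(212,185),ip=(350,137),im=(357,188),op=(530,103),om=(545,158)).items():
    print(n,onz('top',z2(*p),170 if n=='hinge' else 195).round(1))
sz=lambda u,v:(210+u/5,200+v/5)
for n,p in dict(ip=(421,98),im=(380,68),op=(268,178),om=(229,145)).items():
    print(n,onz('scene',sz(*p),195).round(1))
print(onz('top',(355+400/9,165+160/9),60),onz('top',(355+210/9,165+105/9),60),onz('top',(355+575/9,165+150/9),60),onz('top',(355+172/9,165+440/9),60),onz('top',(355+535/9,165+490/9),60))
go([350,-400,260],np.radians(-67))
E
```

```text
disc [ 476.00459168 -408.7225106    81.        ]
hinge [661.9  56.  170. ]
ip [679.9  -7.2 195. ]
im [656.8 -11.1 195. ]
op [697.6 -88.2 195. ]
om [672.7 -95.7 195. ]
ip [694.7 -11.5 195. ]
im [669.2 -16.5 195. ]
op [709.7 -93.5 195. ]
om [684.6 -98.2 195. ]
[ 522.79563452 -417.66340422   60.        ] [ 539.74390817 -352.7336828    60.        ] [ 527.93795285 -476.95057562   60.        ] [ 424.95622588 -342.21192404   60.        ] [ 411.691291   -465.47979612   60.        ]
t 0.15 tcp [ 262.  -621.6  229.7] yaw -67.1 F [ 0.   0.1 -0.7] w 87.2 q7 -0.08
delta [-17.01 -16.72  -3.  ] [ 0.   0.1 -0.1]
```

```bash
python3 - <<'E'
from h import *
go([440,-340,280],np.radians(-96))
im=cv2.imread('pics/scene0.png')
cv2.imwrite('pics/sz3.png',cv2.resize(im[230:310,60:140],None,fx=7,fy=7,interpolation=cv2.INTER_CUBIC))
for X in [[476,-409,81],[476,-409,107],[539.7,-352.7,60],[528,-477,60],[425,-342,60],[411.7,-465.5,60]]: print(X,proj('scene',X).round(1),((proj('scene',X)-[60,230])*7).round(0))
E
```

```text
t 0.15 tcp [ 262.  -621.6  229.7] yaw -67.1 F [ 0.   0.1 -0.7] w 87.2 q7 -0.08
delta [-19.04 -27.34  -5.  ] [ 0.   0.1 28.9]
[476, -409, 81] [ 95.  253.6] [245. 165.]
[476, -409, 107] [ 92.2 245.3] [226. 107.]
[539.7, -352.7, 60] [127.4 269.9] [472. 279.]
[528, -477, 60] [ 68.3 285.7] [ 58. 390.]
[425, -342, 60] [121.9 238.1] [433.  57.]
[411.7, -465.5, 60] [ 68.5 250.5] [ 59. 144.]
```

View pics/sz3.png

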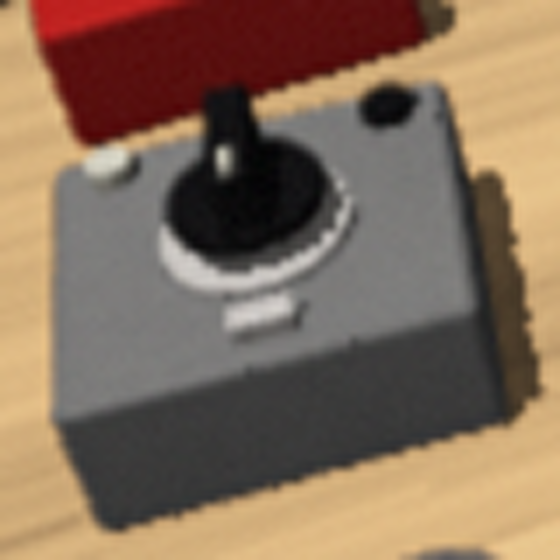

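Emit:
servo_tool:
  deltas:
    - [8.7,-2.4,-3.4,-5,0,0,3.6]
    - [8.7,-4.8,-6.8,-5,0,0,7.2]
    - [8.7,-7.2,-10.2,-5,0,0,10.8]
    - [8.7,-9.6,-13.6,-5,0,0,14.4]
    - [8.7,-12,-17,-5,0,0,18]
    - [8.7,-14.3,-20.4,-5,0,0,21.6]
    - [8.7,-16.6,-23.8,-5,0,0,25.2]
    - [8.7,-19,-27.3,-5,0,0,28.9]

```text
time: 0.82
tcp_pos: [431.5, -352.2, 280.0]
orientation: [3.141, 0.001, -1.68]
ft_force: [0.9, -0.5, 0.3]
width: 87.1
```

```bash
python3 - <<'E'
from h import *
import json
go([440,-340,280],np.radians(-96))
c=r.calibration('wrist'); im=save('wrist','w1'); json.dump({k:np.array(v).tolist() for k,v in c.items()},open('c1.json','w'))
print((-np.array(c['R']).T@np.array(c['t'])).round(0))
cv2.imwrite('pics/w1b.png',cv2.resize(im[:,:,::-1],(800,600),interpolation=cv2.INTER_CUBIC))
E
```

```text
t 0.82 tcp [ 431.5 -352.2  280. ] yaw -96.2 F [ 0.9 -0.5  0.3] w 87.1 q7 -1.09
delta [-1.31 -0.71 -0.  ] [ 0.1  0.1 -0.2]
[ 510. -361.  434.]
```

View pics/w1b.png

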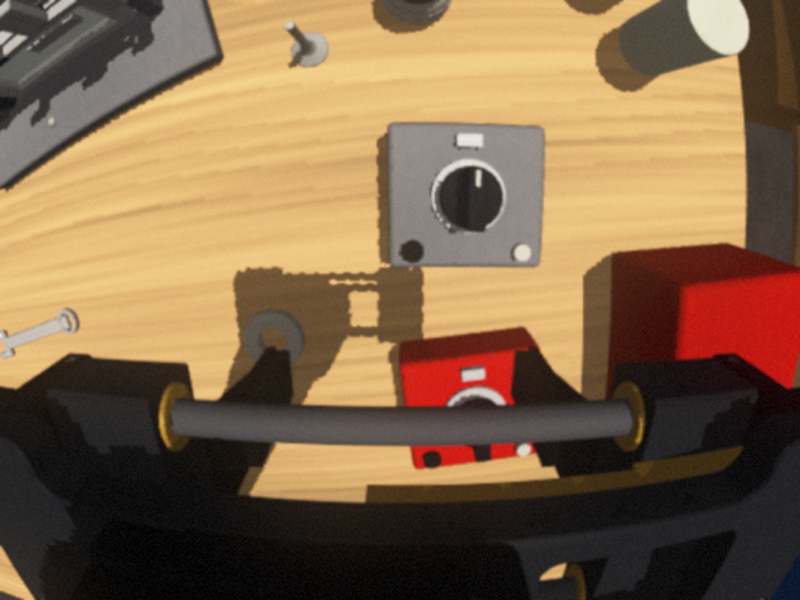

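```bash
python3 - <<'E'
from h import *
im=cv2.imread('pics/w1.png')
cv2.imwrite('pics/w1z.png',cv2.resize(im[72:176,240:356],None,fx=6,fy=6,interpolation=cv2.INTER_CUBIC))
E
```

```text
(no output)
```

View pics/w1z.png

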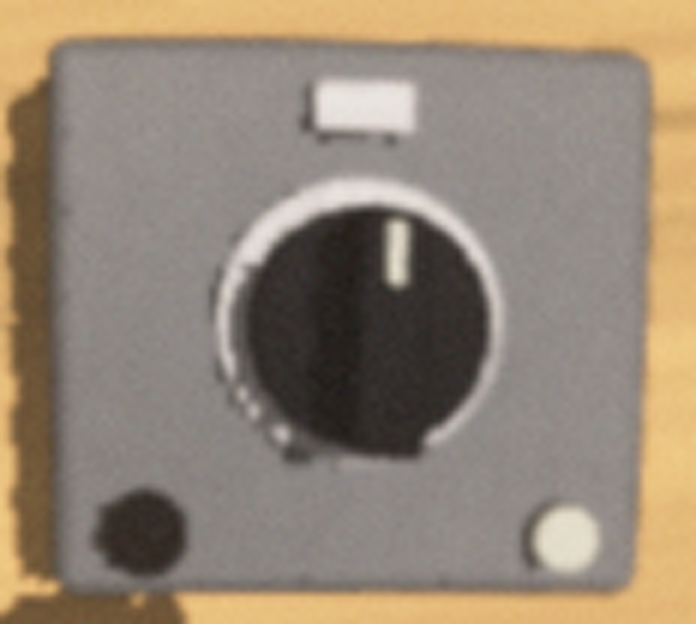

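```bash
python3 - <<'E'
from h import *
import json
c=json.load(open('c1.json'))
f=lambda u,v:(240+u/6,72+v/6)
p=lambda n,u,v,z:print(n,onz('wrist',f(u,v),z,c).round(1))
p('disc',368,327,81);p('bartop',394,333,107);p('tick0',397,220,107);p('tick1',397,285,107);p('barend',394,455,107)
for q in [(55,42),(648,55),(632,590),(62,590)]: p('corner',*q,60)
K=r.calibration('top')
E
```

```text
disc [ 479.2 -410.7   81. ]
bartop [ 479.9 -411.8  107. ]
tick0 [ 500.7 -414.2  107. ]
tick1 [ 488.7 -413.2  107. ]
barend [ 457.1 -410.   107. ]
corner [ 543.6 -354.9   60. ]
corner [ 531.5 -479.8   60. ]
corner [ 414.8 -468.5   60. ]
corner [ 427.7 -343.3   60. ]
```

```bash
python3 - <<'E'
from h import *
go([479.5,-411.3,130],np.radians(-95.5))
E
```

```text
t 0.87 tcp [ 438.  -342.6  280.1] yaw -95.6 F [ 3.6  5.5 -0.2] w 86.7 q7 -1.1
delta [ 6.55 -4.76 14.97] [-0.1  0.4 -0.1]
```

Emit:
servo_tool:
  deltas:
    - [6,2.5,-2,3,0,0,0]
    - [6,5,-3.6,6,0,0.2,0]
    - [6,6.5,-4.8,9,0,0.4,0]
    - [6,6.5,-4.8,12,0,0.4,0]
    - [6,6.5,-4.8,15,0,0.4,0]
    - [6,6.5,-4.8,15,0,0.4,0]
    - [6,6.5,-4.8,15,0,0.4,0]

```text
time: 1.45
tcp_pos: [479.0, -410.2, 128.2]
orientation: [3.14, 0.003, -1.668]
ft_force: [0.2, 0.5, 1.0]
width: 60.4
```

```bash
python3 - <<'E'
from h import *
import json
c=r.calibration('wrist'); im=save('wrist','w2'); json.dump({k:np.array(v).tolist() for k,v in c.items()},open('c2.json','w'))
go([479.5,-411.3,92],np.radians(-95.5))
cv2.imwrite('pics/w2b.png',cv2.resize(im[100:384,100:412,::-1],None,fx=2.1,fy=2.1,interpolation=cv2.INTER_CUBIC))
E
```

```text
t 1.5 tcp [ 480.3 -411.1  130.4] yaw -95.6 F [ 0.3 -0.5  0.4] w 60.5 q7 -1.07
delta [0.03 0.09 3.84] [-0.2  0.  -0.1]
```

View pics/w2b.png

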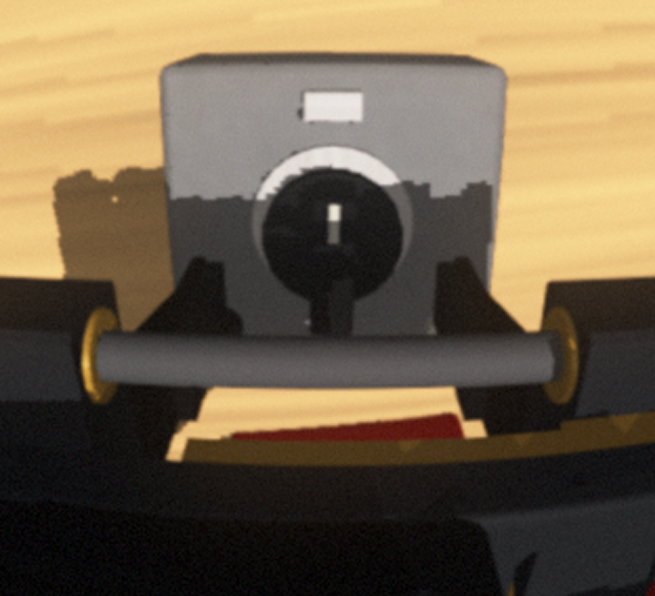

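The bar sits midway between the fingers, so I'll descend and close.

Emit:
servo_tool:
  deltas:
    - [6,0,0.1,1.3,0,0,0]
    - [6,0,0.1,2.6,0,0,0]
    - [6,0,0.1,3.8,0,0,0]
    - [6,0,0.1,3.8,0,0,0]
    - [1,0,0.1,3.8,0,0,0]
    - [1,0,0.1,3.8,0,0,0]
    - [1,0,0.1,3.8,0,0,0]
    - [1,0,0.1,3.8,0,0,0]
  squeeze: 30

```text
time: 2.17
tcp_pos: [479.7, -411.3, 93.0]
orientation: [-3.138, -0.0, -1.668]
ft_force: [0.5, -0.5, 0.5]
width: 41.1
```

```bash
python3 - <<'E'
from h import *
go([479.5,-411.3,84],np.radians(-95.5))
E
```

```text
t 2.17 tcp [ 479.7 -411.3   93. ] yaw -95.6 F [ 0.5 -0.5  0.5] w 41.1 q7 -1.07
delta [0.   0.03 0.9 ] [-0.2 -0.  -0.1]
```

Emit:
servo_tool:
  deltas:
    - [1,0,0,0,0,0,0]
    - [1,0,0,0,0,0,0]
    - [1,0,0,0,0,0,0]
    - [1,0,0,0,0,0,0]
    - [1,0,0,0,0,0,0]
    - [1,0,0,0,0,0,0]
    - [1,0,0,0,0,0,0]
    - [1,0,0,0,0,0,0]

```text
time: 2.83
tcp_pos: [479.8, -411.1, 93.1]
orientation: [-3.138, 0.0, -1.668]
ft_force: [0.1, 1.1, 1.5]
width: 13.7
```

Emit:
servo_tool:
  deltas:
    - [1,0,0,0.3,0,0,0]
    - [1,0,0,0.6,0,0,0]
    - [1,0,0,0.9,0,0,0]
    - [1,0,0,0.95,0,0,0]
    - [1,0,0,0.95,0,0,0]

```text
time: 3.25
tcp_pos: [480.0, -411.2, 85.0]
orientation: [-3.137, 0.0, -1.668]
ft_force: [-3.7, 3.3, 12.3]
width: 13.3
```

```bash
python3 - <<'E'
from h import *
go([479.5,-411.3,84],np.radians(-95.5-78))
E
```

```text
t 3.25 tcp [ 480.  -411.2   85. ] yaw -95.6 F [-3.7  3.3 12.3] w 13.3 q7 -1.07
delta [0.01 0.05 0.1 ] [-0.2  0.2 77.9]
```

Emit:
servo_tool:
  deltas:
    - [1,0,0,0.1,0,0,3]
    - [1,0,0,0.1,0,0,8]
    - [1,0,0,0.1,0,0,13]
    - [1,0,0,0.1,0,0,18]
    - [1,0,0,0.1,0,0,23]
    - [1,0,0,0.1,0,0,28]
    - [1,0,0,0.1,0,0,33]
    - [1,0,0,0.1,0,0,38]

```text
time: 3.92
tcp_pos: [479.9, -411.4, 85.0]
orientation: [-3.138, 0.002, -2.335]
ft_force: [-3.1, 2.4, 10.4]
width: 13.8
```

```bash
python3 - <<'E'
from h import *
go([479.8,-411.2,84],np.radians(-95.5-77))
print(r.state()['torque'])
E
```

```text
t 3.92 tcp [ 479.9 -411.4   85. ] yaw -133.8 F [-3.1  2.4 10.4] w 13.8 q7 -1.63
delta [-0.01  0.02  0.1 ] [-0.1  0.2 38.7]
[0.66542536 0.74822729 0.03480701]
```

Turning freely.

Emit:
servo_tool:
  deltas:
    - [1,0,0,0.1,0,0,5]
    - [1,0,0,0.1,0,0,10]
    - [1,0,0,0.1,0,0,15]
    - [1,0,0,0.1,0,0,20]
    - [1,0,0,0.1,0,0,25]
    - [1,0,0,0.1,0,0,30]
    - [1,0,0,0.1,0,0,35]
    - [1,0,0,0.1,0,0,38]

```text
time: 4.58
tcp_pos: [479.7, -411.5, 85.0]
orientation: [-3.14, 0.003, -3.002]
ft_force: [-2.6, 3.3, 10.1]
width: 13.7
```

```bash
python3 - <<'E'
from h import *
go([479.8,-411.2,84],np.radians(-95.5-79))
print(r.state()['torque'])
E
```

```text
t 4.58 tcp [ 479.7 -411.5   85. ] yaw -172.0 F [-2.6  3.3 10.1] w 13.7 q7 -2.19
delta [-0.01  0.03  0.1 ] [-0.1  0.2  2.5]
[0.71416857 0.80781364 0.06425176]
```

Emit:
servo_tool:
  deltas:
    - [1,0,0,0.1,0,0,1.5]
    - [1,0,0,0.1,0,0,3]
    - [1,0,0,0.1,0,0,4]
    - [1,0,0,0.1,0,0,4]

```text
time: 4.92
tcp_pos: [479.8, -411.6, 85.0]
orientation: [-3.14, 0.003, -3.069]
ft_force: [-1.9, 2.4, 10.7]
width: 14.3
```

```bash
python3 - <<'E'
from h import *
go([479.8,-411.2,84],np.radians(-95.5-79))
print(r.state()['torque'])
E
```

```text
t 4.92 tcp [ 479.8 -411.6   85. ] yaw -175.8 F [-1.9  2.4 10.7] w 14.3 q7 -2.25
delta [-0.    0.04  0.1 ] [-0.1  0.2 -1.3]
[0.68745213 0.56971888 0.68252351]
```

Emit:
servo_tool:
  deltas:
    - [5,0,0,0,0,0,-1]
    - [5,0,0,-0.4,0,0,-1]
    - [5,0,0,-0.4,0,0,-1]
    - [5,0,0,-0.4,0,0,-1]
    - [5,0,0,-0.8,0,0,-1]
    - [5,0,0,-3,0,0,-1]
    - [6,0,0,-6.5,0,0,-1]
    - [7,0,0,-10,0,0,-1]

```text
time: 5.58
tcp_pos: [478.0, -410.8, 184.4]
orientation: [3.141, -0.001, -3.052]
ft_force: [-0.2, -0.2, 1.1]
width: 55.7
```

```bash
python3 - <<'E'
from h import *
go([560,-200,330],np.radians(8))
im=save('top','t3'); cv2.imwrite('pics/t3z.png',cv2.resize(im[165:230,355:435,::-1],None,fx=9,fy=9,interpolation=cv2.INTER_CUBIC))
im=save('scene','s3'); cv2.imwrite('pics/s3z.png',cv2.resize(im[230:310,60:140,::-1],None,fx=7,fy=7,interpolation=cv2.INTER_CUBIC))
E
```

```text
t 5.58 tcp [ 478.  -410.8  184.4] yaw -174.9 F [-0.2 -0.2  1.1] w 55.7 q7 -2.27
delta [-10.03  20.27 -14.55] [-1.000e-01 -1.000e-01  1.771e+02]
```

View pics/s3z.png

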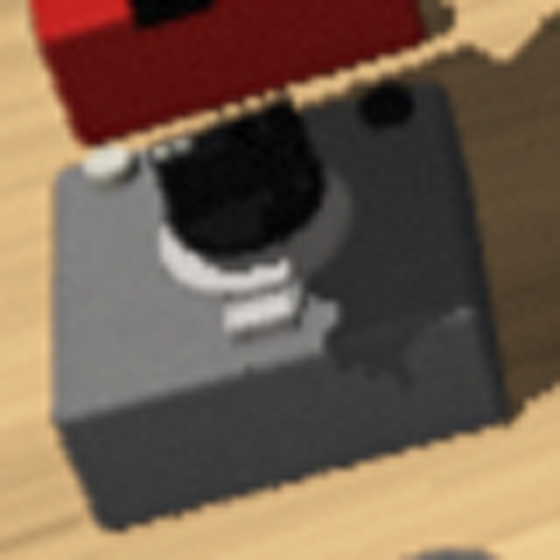

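The bar now lies crosswise and has been turned to its stop. Next I'll swing back towards the gate, with the wrist turning counter-clockwise.

Emit:
servo_tool:
  deltas:
    - [7,0,0,-3,0,0,-7]
    - [7,0,0,-6,0,0,-14]
    - [7,-1,2,-9,0,0,-21]
    - [7,-2,4,-12,0,0,-28]
    - [7,-3,6,-14.5,0,0,-35]
    - [7,-4,8,-14.5,0,0,-42]
    - [7,-5,10,-14.5,0,0,-49]
    - [7,-5,10,-14.5,0,0,-56]

```text
time: 6.35
tcp_pos: [523.1, -303.3, 335.1]
orientation: [-3.129, 0.001, -2.061]
ft_force: [0.9, 0.6, 0.7]
width: 70.2
```

```bash
python3 - <<'E'
from h import *
go([540,-200,340],np.radians(8))
E
```

```text
t 6.35 tcp [ 523.1 -303.3  335.1] yaw -118.1 F [0.9 0.6 0.7] w 70.2 q7 -1.58
delta [-9.91  3.37 -0.52] [  -0.5   -0.7 -126.1]
```

Emit:
servo_tool:
  deltas:
    - [7,-1,0.5,-0.5,0,0,-7]
    - [7,-2,1,-0.5,0,0,-14]
    - [7,-4,1.5,-0.5,0,0,-21]
    - [7,-6,2,-0.5,0,0,-28]
    - [7,-8,2.5,-0.5,0,0,-35]
    - [7,-9,3,-0.5,0,0,-42]
    - [7,-9.9,3.4,-0.5,0,0,-49]
    - [7,-9.9,3.4,-0.5,0,0,-56]

```text
time: 7.02
tcp_pos: [539.6, -197.0, 338.7]
orientation: [-3.134, -0.007, -1.074]
ft_force: [0.1, -0.7, 0.3]
width: 70.1
```

Emit:
servo_tool:
  deltas:
    - [7,0,0,0,0,0,-7]
    - [7,0,0,0,0,0,-14]
    - [7,0,0,0,0,0,-21]
    - [7,0,0,0,0,0,-28]
    - [7,0,0,0,0,0,-35]
    - [7,0,0,0,0,0,-42]
    - [7,0,0,0,0,0,-49]
    - [7,0,0,0,0,0,-56]

```text
time: 7.68
tcp_pos: [538.9, -197.3, 337.5]
orientation: [3.14, -0.008, -0.091]
ft_force: [0.2, 0.9, 0.1]
width: 69.6
```

```bash
python3 - <<'E'
from h import *
import json
go([620,-20,340],np.radians(8))
c=r.calibration('wrist'); im=save('wrist','w4'); json.dump({k:np.array(v).tolist() for k,v in c.items()},open('c4.json','w'))
cv2.imwrite('pics/w4b.png',cv2.resize(im[:,:,::-1],(800,600),interpolation=cv2.INTER_CUBIC))
E
```

```text
t 7.68 tcp [ 538.9 -197.3  337.5] yaw -5.2 F [0.2 0.9 0.1] w 69.6 q7 0.14
delta [  6.47 -18.39  -0.23] [  0.2  -0.4 -13.2]
```

View pics/w4b.png

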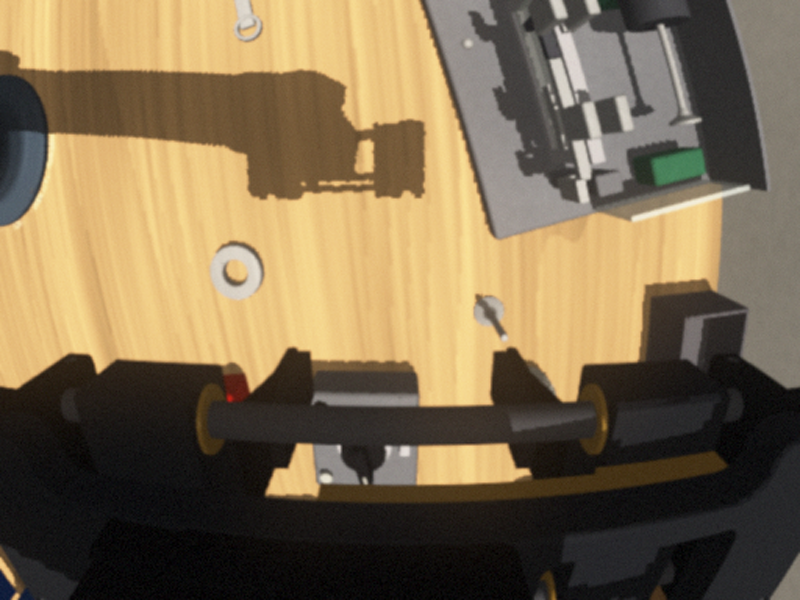

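Emit:
servo_tool:
  deltas:
    - [7,2,-2,0,0,0,-4]
    - [7,4,-4,0,0,0,-8]
    - [7,6,-6,0,0,0,-12]
    - [7,8,-8,0,0,0,-16]
    - [7,9.5,-9.5,0,0,0,-16]
    - [7,9.5,-9.5,0,0,0,-16]
    - [7,9.5,-9.5,0,0,0,-16]

```text
time: 8.32
tcp_pos: [641.8, -109.9, 336.6]
orientation: [3.139, -0.005, 0.192]
ft_force: [0.4, -0.3, -0.0]
width: 69.9
```

```bash
python3 - <<'E'
from h import *
import json
go([640,-110,340],np.radians(11))
c=r.calibration('wrist'); im=save('wrist','w5'); json.dump({k:np.array(v).tolist() for k,v in c.items()},open('c5.json','w'))
cv2.imwrite('pics/w5b.png',cv2.resize(im[:,:,::-1],(800,600),interpolation=cv2.INTER_CUBIC))
E
```

```text
t 8.32 tcp [ 641.8 -109.9  336.6] yaw 11.0 F [ 0.4 -0.3 -0. ] w 69.9 q7 0.2
delta [-0.17 -0.02 -0.34] [ 0.2 -0.3  0. ]
```

View pics/w5b.png

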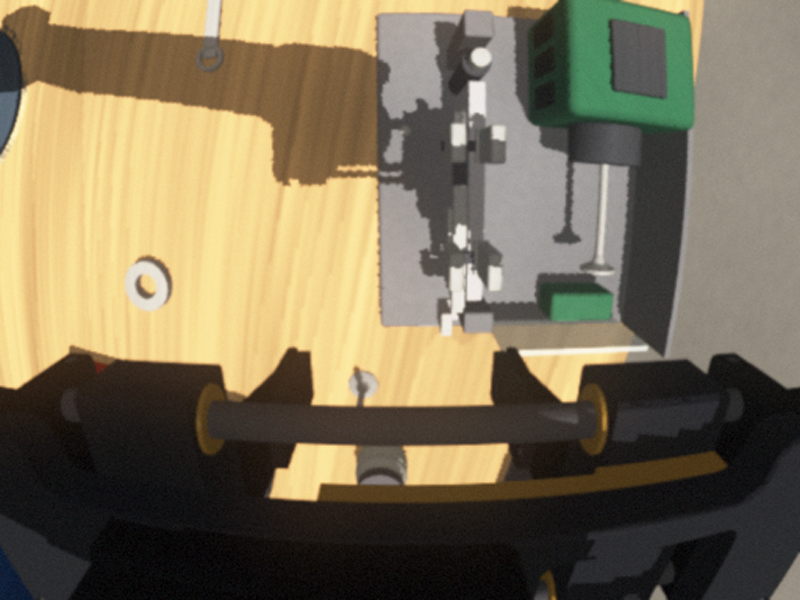

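```bash
python3 - <<'E'
from h import *
im=cv2.imread('pics/w5.png')
cv2.imwrite('pics/w5z.png',cv2.resize(im[5:218,270:345],None,fx=2.75,fy=2.75) if 0 else np.hstack([cv2.resize(im[60:125,275:335],(480,520),interpolation=cv2.INTER_CUBIC)[:, :390],cv2.resize(im[135:218,275:335],None,fx=6.2,fy=6.2,interpolation=cv2.INTER_CUBIC)[:520]]))
cv2.imwrite('pics/w5h.png',cv2.resize(im[5:70,270:345],None,fx=8,fy=8,interpolation=cv2.INTER_CUBIC))
E
```

```text
Traceback (most recent call last):
ValueError: all the input array dimensions except for the concatenation axis must match exactly, but along dimension 0, the array at index 0 has size 520 and the array at index 1 has size 515
```

```bash
python3 - <<'E'
from h import *
im=cv2.imread('pics/w5.png')
cv2.imwrite('pics/w5i.png',cv2.resize(im[65:125,275:340],None,fx=9,fy=9,interpolation=cv2.INTER_CUBIC))
cv2.imwrite('pics/w5o.png',cv2.resize(im[140:218,275:340],None,fx=7,fy=7,interpolation=cv2.INTER_CUBIC))
cv2.imwrite('pics/w5h.png',cv2.resize(im[5:70,270:345],None,fx=8,fy=8,interpolation=cv2.INTER_CUBIC))
E
```

```text
(no output)
```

View pics/w5i.png

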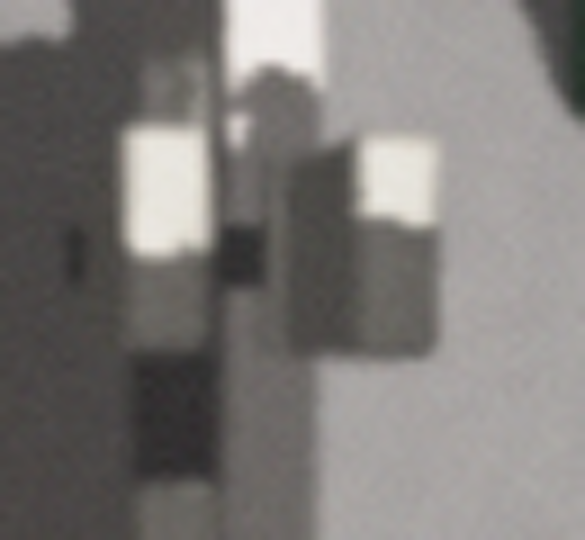

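View pics/w5o.png

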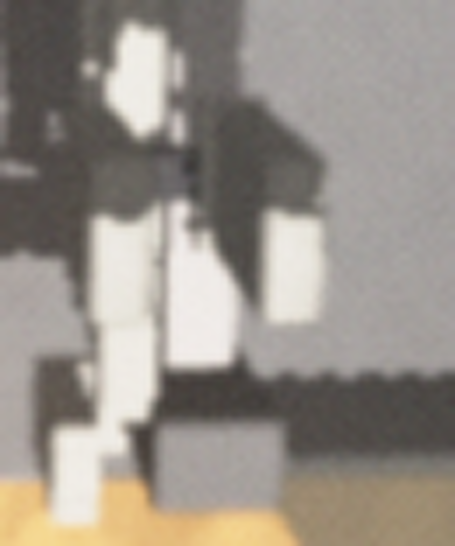

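View pics/w5h.png

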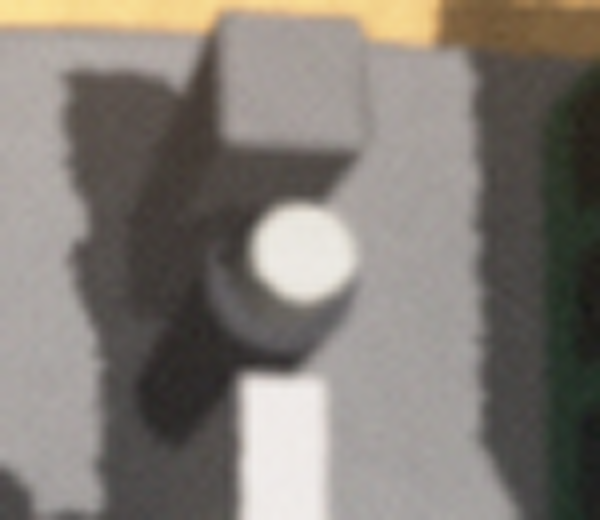

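```bash
python3 - <<'E'
from h import *
import json
c=json.load(open('c5.json'))
I=lambda u,v:(275+u/9,65+v/9); O=lambda u,v:(275+u/7,140+v/7); H=lambda u,v:(270+u/8,5+v/8)
P={n:onz('wrist',q,z,c)[:2] for n,q,z in [('ip',I(398,245),195),('im',I(167,238),195),('op',O(294,230),195),('om',O(124,236),195),('h150',H(304,253),150),('h170',H(304,253),170)]}
for k in P: print(k,P[k].round(1))
d=P['op']-P['ip']; print(np.linalg.norm(d),np.degrees(np.arctan2(d[0],-d[1])))
d=P['om']-P['im']; print(np.linalg.norm(d),np.degrees(np.arctan2(d[0],-d[1])))
m=(P['op']+P['om']-P['ip']-P['im'])/2;a=np.arctan2(m[0],-m[1]);print(np.degrees(a))
ex=np.array([np.cos(a),np.sin(a)]);ey=np.array([-np.sin(a),np.cos(a)])
i=(P['ip']+P['im'])/2+7*ex;o=(P['op']+P['om'])/2+7*ex
print('inner',i,'outer',o,'hinge',i+65*ey,o+150*ey)
print(np.linalg.norm(P['ip']-P['im']),np.linalg.norm(P['op']-P['om']))
E
```

```text
ip [685.5  -7.3]
im [660.2 -12.4]
op [701.7 -88.4]
om [676.9 -94.3]
h150 [669.2  58.2]
h170 [666.7  52.8]
82.71298662530265 11.275232950237552
83.59362034693049 11.518456403979389
11.397488641593101
inner [679.74421967  -8.47051273] outer [696.17647062 -89.98383593] hinge [666.89928539  55.2476767 ] [666.5343146   57.05813966]
25.832638232806932 25.49456097778483
```

```bash
python3 - <<'E'
from h import *
import json
c=json.load(open('c5.json'))
for z in range(60,200,20): print(z,onz('wrist',(568/1.5625,110/1.5625),z,c)[:2].round(0),onz('top',(210+55/6,95+72/6),z)[:2].round(0),onz('top',(210+258/6,95+50/6),z)[:2].round(0))
go([677,-8,250],np.radians(11.4))
E
```

```text
60 [772.  54.] [743. 145.] [757.  40.]
80 [765.  50.] [737. 142.] [751.  39.]
100 [759.  46.] [732. 140.] [746.  39.]
120 [752.  42.] [726. 137.] [740.  38.]
140 [745.  38.] [721. 135.] [734.  37.]
160 [738.  34.] [716. 132.] [729.  37.]
180 [732.  30.] [710. 130.] [723.  36.]
t 8.37 tcp [ 641.2 -111.4  337. ] yaw 10.9 F [-0.3 -0.6 -0.4] w 69.9 q7 0.2
delta [ 5.43 -9.5   8.69] [ 0.2 -0.3 -0.5]
```

Emit:
servo_tool:
  deltas:
    - [6.4,1.8,-3.2,0,0,0,0]
    - [6.4,3.6,-6.4,2,0,0,0]
    - [6.4,5.4,-9.5,5,0,0,-0.5]
    - [6.4,5.4,-9.5,8.7,0,0,-0.5]
    - [6.4,5.4,-9.5,8.7,0,0,-0.5]
    - [6.4,5.4,-9.5,8.7,0,0,-0.5]

```text
time: 8.87
tcp_pos: [674.9, -10.2, 247.8]
orientation: [3.137, 0.001, 0.197]
ft_force: [-0.3, -0.8, 0.4]
width: 64.1
```

```bash
python3 - <<'E'
from h import *
go([677,-8,162],np.radians(11.4))
im=save('wrist','w6');save('scene','s6')
cv2.imwrite('pics/w6b.png',cv2.resize(im[:,:,::-1],(800,600),interpolation=cv2.INTER_CUBIC))
E
```

```text
t 8.87 tcp [674.9 -10.2 247.8] yaw 11.3 F [-0.3 -0.8  0.4] w 64.1 q7 0.02
delta [ 0.25 -0.22  8.58] [ 0.3  0.1 -0.1]
```

View pics/w6b.png

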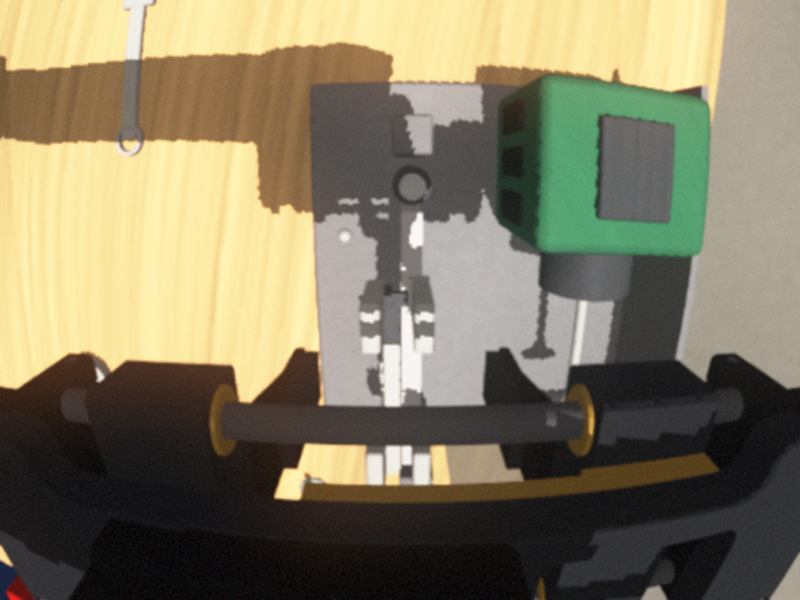

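View pics/s6.png

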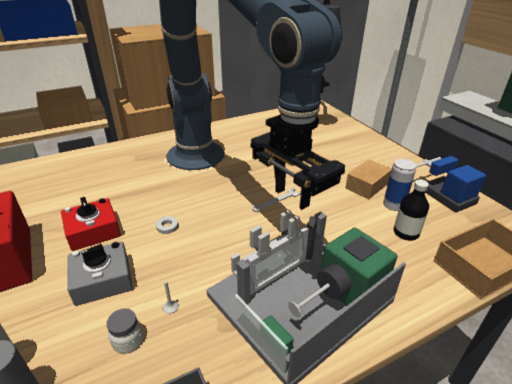

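```bash
python3 - <<'E'
from h import *
s=r.state();t=s['tcp_pos'];print(t)
R=Ro.from_euler('xyz',s['orientation']).as_matrix()
for sx in(-1,1): print(proj('scene',t+R@[sx*39,0,8]),proj('top',t+R@[sx*39,0,8]))
im=cv2.imread('pics/s6.png');cv2.imwrite('pics/s6z.png',cv2.resize(im[150:260,230:350],None,fx=6,fy=6,interpolation=cv2.INTER_CUBIC))
go([677,-8,162],np.radians(11.4))
E
```

```text
[677.45510391 -10.91291306 252.08840453]
[279.20259687 188.31697309] [272.67343136 129.03170629]
[304.80304706 205.45618029] [267.67487514  99.37727439]
t 8.97 tcp [677.5 -10.9 252.1] yaw 11.2 F [0.7 0.7 1.8] w 64.2 q7 0.02
delta [-0.05 -0.35  9.01] [ 0.3 -0.4 -0.2]
```

View pics/s6z.png

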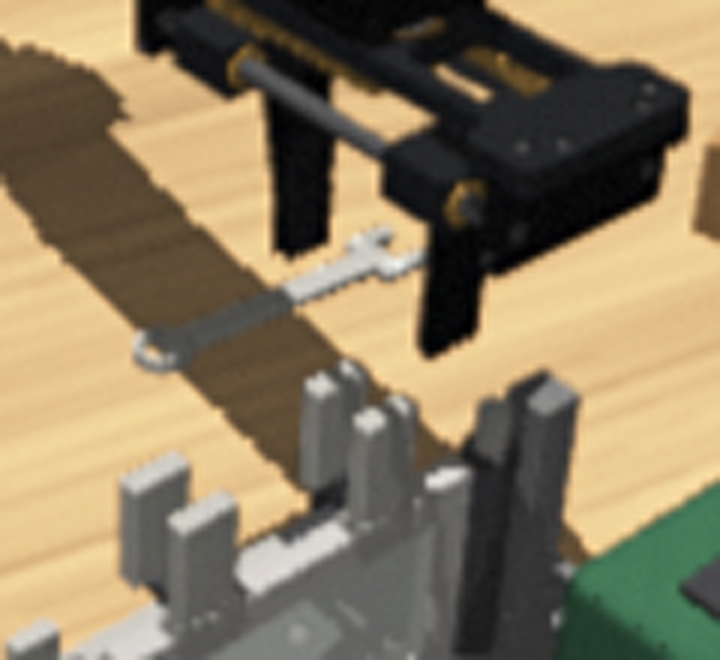

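Emit:
servo_tool:
  deltas:
    - [6.4,0,-0.3,2,0,0,0]
    - [6.4,0,-0.3,4,0,0,0]
    - [6.4,0,-0.3,5.5,0,0,0]
    - [6.4,0,-0.3,7,0,0,0]
    - [6.4,0,-0.3,8,0,0,0]
    - [6.4,0,-0.3,9,0,0,0]
    - [6.4,0,-0.3,9,0,0,0]
  squeeze: 20

```text
time: 9.55
tcp_pos: [677.3, -9.7, 161.5]
orientation: [3.135, -0.006, 0.193]
ft_force: [-1.1, -0.2, -0.1]
width: 64.3
```

```bash
python3 - <<'E'
from h import *
go([680,-8,162],np.radians(11.4))
im=save('wrist','w7')
cv2.imwrite('pics/w7b.png',cv2.resize(im[150:350,180:340,::-1],None,fx=3,fy=3,interpolation=cv2.INTER_CUBIC))
E
```

```text
t 9.55 tcp [677.3  -9.7 161.5] yaw 11.1 F [-1.1 -0.2 -0.1] w 64.3 q7 -0.01
delta [ 0.3  -0.11 -0.04] [ 0.4 -0.4 -0.3]
```

View pics/w7b.png

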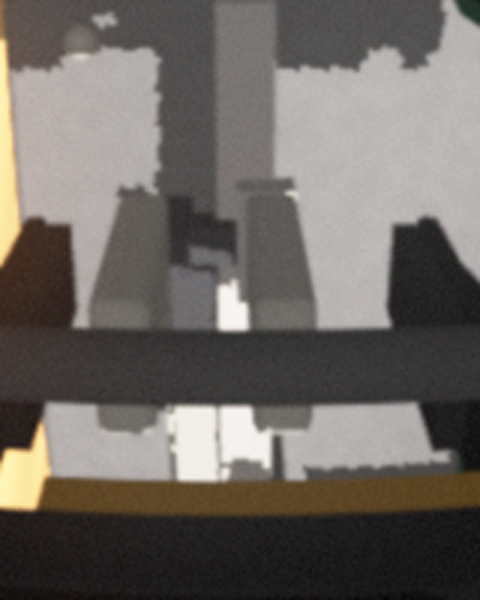

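Emit:
servo_tool:
  deltas:
    - [2,0.1,0,0,0,0,0]
    - [2,0.2,0,0,0,0,0]
    - [2,0.3,0,0,0,0,0]
    - [2,0.3,0,0,0,0,0]
    - [2,0.3,0,0,0,0,0]
    - [2,0.3,0,0,0,0,0]
    - [2,0.3,0,0,0,0,0]
    - [2,0.3,0,0,0,0,0]
  squeeze: 20

```text
time: 10.27
tcp_pos: [680.0, -9.0, 162.4]
orientation: [3.135, -0.006, 0.194]
ft_force: [-6.7, -1.8, 5.2]
width: 22.5
```

Emit:
servo_tool:
  deltas:
    - [2,0,0,0,0,0,0]
    - [2,0,0,0,0,0,0]
    - [2,0,0,0,0,0,0]
    - [2,0,0,0,0,0,0]

```text
time: 10.6
tcp_pos: [679.7, -9.0, 162.4]
orientation: [3.135, -0.005, 0.194]
ft_force: [-3.9, -1.5, 4.0]
width: 21.6
```

Emit:
servo_tool:
  deltas:
    - [2,0,0,0,0,0,0]
    - [2,0,0,0,0,0,0]
    - [2,0,0,0,0,0,0]
  squeeze: 35

```text
time: 10.85
tcp_pos: [679.7, -9.0, 162.4]
orientation: [3.135, -0.005, 0.194]
ft_force: [-3.6, -1.2, 2.7]
width: 21.4
```

Emit:
servo_tool:
  deltas:
    - [6.4,0,0,0,0,0,0]
    - [6.4,0,0,0,0,0,0]
    - [6.4,-0.2,0,0,0,0,0]
    - [6.4,-0.3,0,0,0,0,0]
    - [6.4,-0.3,0,0,0,0,0]
    - [6.4,-0.3,0,-2,0,0,0]
    - [6.4,-0.3,0,-4.5,0,0,0]
    - [6.4,-0.3,0,-7,0,0,0]

```text
time: 11.52
tcp_pos: [676.2, -9.1, 232.5]
orientation: [3.135, -0.004, 0.194]
ft_force: [0.2, -0.0, 0.0]
width: 61.9
```

```bash
python3 - <<'E'
from h import *
go([693.3,-91.5,230],np.radians(11.4))
im=save('scene','s8')
cv2.imwrite('pics/s8z.png',cv2.resize(im[190:300,220:350,::-1],None,fx=5,fy=5,interpolation=cv2.INTER_CUBIC))
E
```

```text
t 11.52 tcp [676.2  -9.1 232.5] yaw 11.1 F [ 0.2 -0.   0. ] w 61.9 q7 0.01
delta [0.09 8.42 0.3 ] [ 0.4 -0.2 -0.3]
```

View pics/s8z.png

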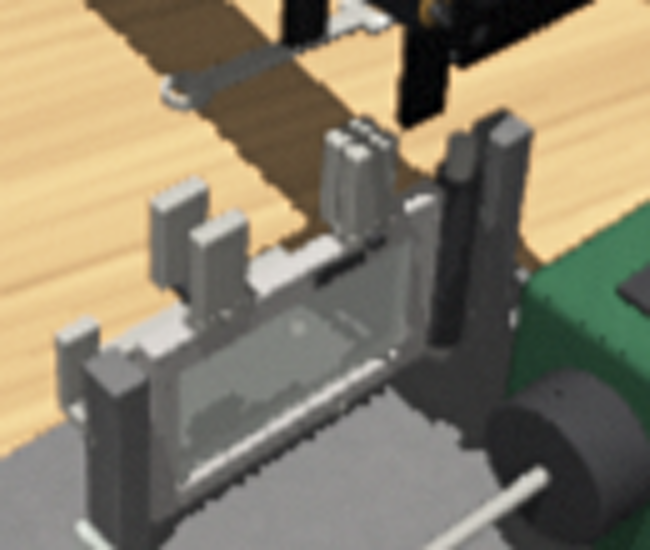

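Emit:
servo_tool:
  deltas:
    - [6.4,0.1,2.5,0,0,0,0]
    - [6.4,0.1,5,0,0,0,0]
    - [6.4,0.1,7.2,0,0,0,0]
    - [6.4,0.1,8.4,0,0,0,0]
    - [6.4,0.1,8.4,0,0,0,0]
    - [6.4,0.1,8.4,0,0,0,0]
    - [6.4,0.1,8.4,1.5,0,0,0]
  squeeze: 20

```text
time: 12.15
tcp_pos: [698.5, -88.3, 228.0]
orientation: [3.134, -0.021, 0.196]
ft_force: [0.2, 1.8, 0.7]
width: 64.1
```

```bash
python3 - <<'E'
from h import *
im=save('wrist','w9')
go([693.3,-91.5,162],np.radians(11.4))
cv2.imwrite('pics/w9b.png',cv2.resize(im[120:350,160:360,::-1],None,fx=2.6,fy=2.6,interpolation=cv2.INTER_CUBIC))
E
```

```text
t 12.2 tcp [696.1 -87.9 222.8] yaw 11.3 F [-0.3  0.2 -3.7] w 64.3 q7 0.13
delta [-0.42  0.27  6.07] [ 0.3 -0.8 -0.1]
```

View pics/w9b.png

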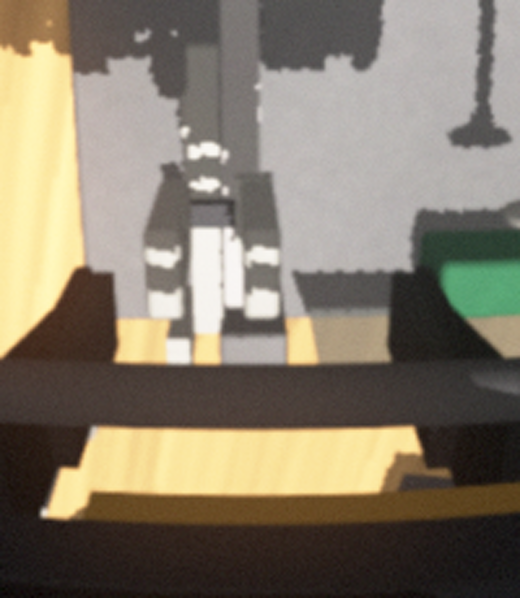

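Emit:
servo_tool:
  deltas:
    - [6.4,-0.4,0.3,0.8,0,-0.6,0]
    - [6.4,-0.4,0.3,2,0,-0.6,0]
    - [6.4,-0.4,0.3,3.5,0,-0.6,0]
    - [6.4,-0.4,0.3,5,0,-0.6,0]
    - [6.4,-0.4,0.3,6,0,-0.6,0]
    - [6.4,-0.4,0.3,6,0,-0.6,0]
    - [6.4,-0.4,0.3,6,0,-0.6,0]

```text
time: 12.78
tcp_pos: [693.2, -91.3, 162.0]
orientation: [3.137, -0.002, 0.197]
ft_force: [1.3, 1.2, 1.1]
width: 64.1
```

```bash
python3 - <<'E'
from h import *
im=save('wrist','w10')
go([696.2,-91.8,162],np.radians(11.4))
cv2.imwrite('pics/w10b.png',cv2.resize(im[120:350,160:360,::-1],None,fx=2.6,fy=2.6,interpolation=cv2.INTER_CUBIC))
E
```

```text
t 12.83 tcp [693.9 -91.4 163. ] yaw 11.3 F [ 0.8 -0.2  0. ] w 64.0 q7 0.12
delta [0.22 0.08 0.1 ] [ 0.3 -0.2 -0.1]
```

View pics/w10b.png

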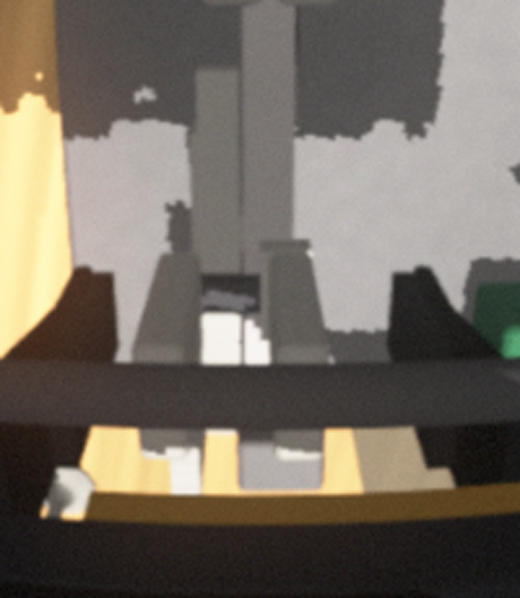

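Both tabs stand between the fingers, so I'll close with a firmer grip.

Emit:
servo_tool:
  deltas:
    - [1.6,0.1,0,0,0,0,0]
    - [1.6,0.2,0,0,0,0,0]
    - [1.6,0.2,0,0,0,0,0]
    - [1.6,0.2,0,0,0,0,0]
    - [1.6,0.2,0,0,0,0,0]
    - [1.6,0.2,0,0,0,0,0]
    - [1.6,0.2,0,0,0,0,0]
    - [1.6,0.2,0,0,0,0,0]
  squeeze: 35

```text
time: 13.5
tcp_pos: [696.2, -91.2, 163.3]
orientation: [3.136, -0.005, 0.197]
ft_force: [0.4, -0.5, 1.4]
width: 21.3
```

Emit:
servo_tool:
  deltas:
    - [1.6,0,0,0,0,0,0]
    - [1.6,0,0,0,0,0,0]
    - [1.6,0,0,0,0,0,0]
    - [1.6,0,0,0,0,0,0]

```text
time: 13.83
tcp_pos: [696.2, -91.3, 163.3]
orientation: [3.136, -0.005, 0.197]
ft_force: [0.2, 0.3, 0.7]
width: 21.5
```

Emit:
servo_tool:
  deltas:
    - [1.6,-0.26,0,0,0,0,1]
    - [1.6,-0.79,-0.02,0,0,0,3]
    - [1.6,-1.57,-0.08,0,0,0,6]
    - [1.6,-2.35,-0.18,0,0,0,9]
    - [1.6,-3.12,-0.33,0,0,0,12]
    - [1.6,-3.88,-0.51,0,0,0,15]
    - [1.6,-4.64,-0.73,0,0,0,18]
    - [1.6,-5.13,-0.9,0,0,0,20]

```text
time: 14.5
tcp_pos: [643.8, -92.2, 163.2]
orientation: [3.138, -0.007, -0.155]
ft_force: [2.4, -0.7, -0.2]
width: 21.6
```

```bash
cat > g.py <<'E'
from h import *
def gs():
    s=r.state(); R=Ro.from_euler('xyz',s['orientation']); v=s['tcp_pos']-np.array([667,56,0])
    print('t',s['time'].__round__(2),'tcp',s['tcp_pos'].round(1),'rad',np.hypot(*v[:2]).round(1),'gateang by pos',(11.4-np.degrees(np.arctan2(v[0],-v[1]))).round(1),'by yaw',(11.4-np.degrees(s['orientation'][2])).round(1),'Ftool',R.inv().apply(s['ft_force']).round(1),'w',s['width'].round(1),'rp',np.degrees(s['orientation'][:2]).round(1),'T',s['torque'].round(1))
    print('q',s['joint_positions'].round(2), 'hinge in tool',R.inv().apply([667-s['tcp_pos'][0],56-s['tcp_pos'][1],0]).round(1))
gs()
E
python3 g.py
```

```text
Traceback (most recent call last):
  File "g.py", line 6, in <module>
    gs()
    ~~^^
  File "g.py", line 4, in gs
    print('t',s['time'].__round__(2),'tcp',s['tcp_pos'].round(1),'rad',np.hypot(*v[:2]).round(1),'gateang by pos',(11.4-np.degrees(np.arctan2(v[0],-v[1]))).round(1),'by yaw',(11.4-np.degrees(s['orientation'][2])).round(1),'Ftool',R.inv().apply(s['ft_force']).round(1),'w',s['width'].round(1),'rp',np.degrees(s['orientation'][:2]).round(1),'T',s['torque'].round(1))
                                                                                                                                                                                                                                                                                ^^^^^^^^^^^^^^^^
AttributeError: 'float' object has no attribute 'round'
```

```bash
sed -i "s/s\['width'\].round(1)/round(s['width'],1)/" g.py; python3 g.py
```

```text
t 14.5 tcp [643.8 -92.2 163.2] rad 150.0 gateang by pos 20.3 by yaw 20.3 Ftool [2.4 0.3 0.2] w 21.6 rp [179.8  -0.4] T [-0.   0.3  0.1]
q [ 0.23  0.5  -0.21  1.66  0.13  0.99 -0.18] hinge in tool [   0.  -150.    -0.5]
```

```bash
python3 - <<'E'
from h import *
im=save('top','t11'); cv2.imwrite('pics/t11z.png',cv2.resize(im[80:190,190:350,::-1],None,fx=5,fy=5,interpolation=cv2.INTER_CUBIC))
im=save('scene','s11'); cv2.imwrite('pics/s11z.png',cv2.resize(im[130:310,200:400,::-1],None,fx=3,fy=3,interpolation=cv2.INTER_CUBIC))
E
```

```text
(no output)
```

View pics/s11z.png

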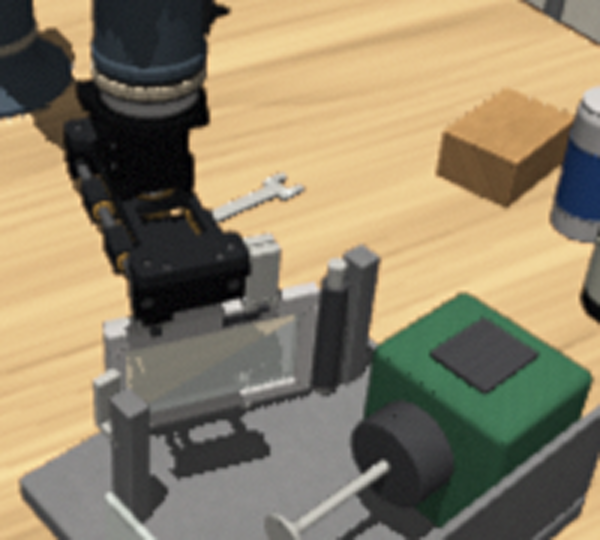

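The gate is opening at 20° with only light forces. I'll carry on past the detent, which is around 49°.

Emit:
servo_tool:
  deltas:
    - [1.6,-0.79,-0.02,0,0,0,3]
    - [1.6,-1.83,-0.11,0,0,0,7]
    - [1.6,-2.86,-0.28,0,0,0,11]
    - [1.6,-3.88,-0.51,0,0,0,15]
    - [1.6,-4.88,-0.82,0,0,0,19]
    - [1.6,-5.86,-1.19,0,0,0,23]
    - [1.6,-6.81,-1.63,0,0,0,27]
    - [1.6,-7.5,-2.01,0,0,0,30]

```text
time: 15.27
tcp_pos: [573.9, -61.5, 163.3]
orientation: [-3.14, -0.011, -0.677]
ft_force: [3.0, -1.5, 1.8]
width: 21.6
```

```bash
python3 g.py
```

```text
t 15.27 tcp [573.9 -61.5 163.3] rad 149.9 gateang by pos 49.8 by yaw 50.2 Ftool [ 3.3 -0.7 -1.7] w 21.6 rp [-179.9   -0.6] T [-0.   0.4  0.4]
q [ 0.12  0.38 -0.11  1.85  0.06  0.91 -0.7 ] hinge in tool [  -1.1 -149.8    0.2]
```

Emit:
servo_tool:
  deltas:
    - [1.6,-0.79,-0.02,0,0,0,3]
    - [1.6,-1.83,-0.11,0,0,0,7]
    - [1.6,-2.86,-0.28,0,0,0,11]
    - [1.6,-3.88,-0.51,0,0,0,15]
    - [1.6,-4.88,-0.82,0,0,0,19]
    - [1.6,-5.86,-1.19,0,0,0,23]
    - [1.6,-6.81,-1.63,0,0,0,27]
    - [1.6,-7.27,-1.88,0,0,0,29]

```text
time: 15.93
tcp_pos: [528.3, -0.7, 163.2]
orientation: [-3.137, -0.009, -1.184]
ft_force: [-2.2, -3.3, 5.7]
width: 21.6
```

Emit:
servo_tool:
  deltas:
    - [1.6,0,0,0,0,0,0]
    - [1.6,0,0,0,0,0,0]

```text
time: 16.1
tcp_pos: [528.3, -0.6, 163.2]
orientation: [-3.137, -0.009, -1.183]
ft_force: [0.2, -2.3, 2.3]
width: 21.5
```

```bash
python3 g.py;  python3 - <<'E'
from h import *
im=save('top','t12'); cv2.imwrite('pics/t12z.png',cv2.resize(im[80:260,190:440,::-1],None,fx=3.2,fy=3.2,interpolation=cv2.INTER_CUBIC))
im=save('scene','s12'); cv2.imwrite('pics/s12z.png',cv2.resize(im[:,:,::-1],(780,585),interpolation=cv2.INTER_CUBIC))
E
python3 g.py
```

```text
t 16.1 tcp [528.3  -0.6 163.2] rad 149.8 gateang by pos 79.2 by yaw 79.2 Ftool [ 2.2  0.7 -2.3] w 21.5 rp [-179.7   -0.5] T [0.4 0.8 0.2]
q [-0.05  0.3  -0.04  1.96  0.02  0.87 -1.29] hinge in tool [   0.  -149.8    0.7]
t 16.2 tcp [528.4  -0.8 163.2] rad 149.9 gateang by pos 79.1 by yaw 79.2 Ftool [ 0.5  1.1 -2.9] w 21.3 rp [-179.7   -0.5] T [0.5 0.9 0.3]
q [-0.05  0.3  -0.04  1.96  0.02  0.88 -1.29] hinge in tool [  -0.3 -149.8    0.7]
```

View pics/s12z.png

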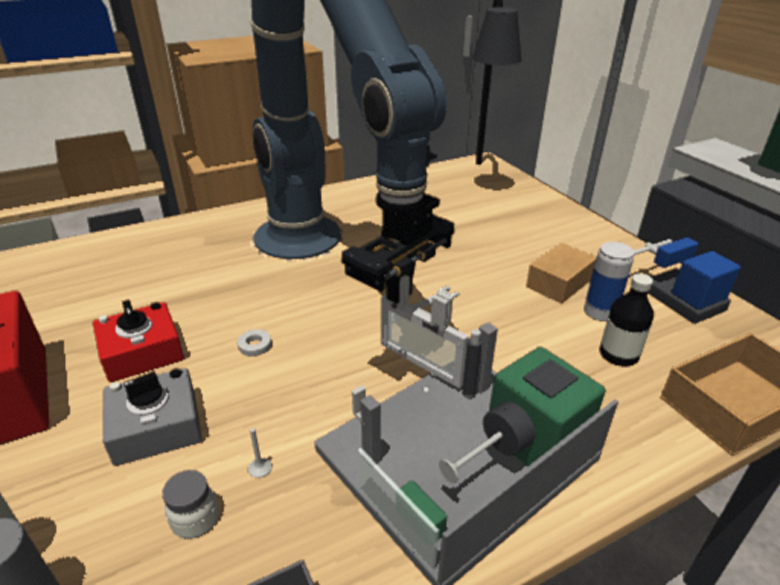

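View pics/t12z.png

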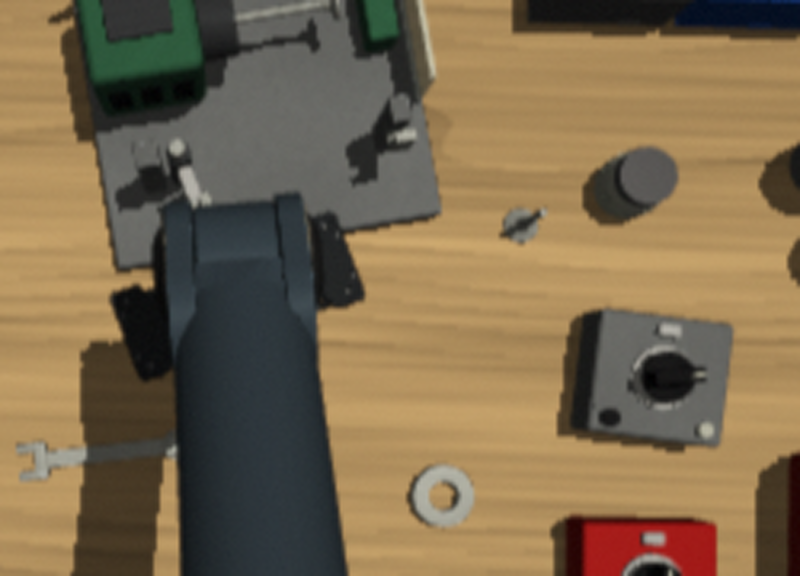

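The gate stands open at 79° in the grip, the knob's bar lies crosswise at its end stop, and the bystanders haven't moved.

```bash
python3 -c "
from station import r
print(r.close_job())"
```

```text
the job is handed in; nothing more can be done
None
```

The machine is stopped, and the gripper is holding the guard gate open at about 79°. I handed the job in at about 16.2 s of the 72 s allowed.

1. **Selector knob:** I pushed it about 8 mm down and turned it clockwise. A moment of about 0.7 N m built up at roughly 77–80° of gripper turn, which I took as the end stop. Later pictures show the bar lying crosswise.
2. **Inner catch:** I squeezed it until the opening read about 21.5 mm (22 mm is fully in). A picture taken after I let go showed its tabs still together.
3. **Outer catch:** I squeezed it to about 21.5 mm and kept holding it. I then swung the gate past its detent.

**Last checks:** The gate angle came to 79.1° from the gripper's position and 79.2° from its turn. Grip was steady at about 21.4 mm, and the wrist force was only a few newtons. In the last pictures, the bystanders I could see hadn't moved and the red look-alike was untouched.

**Disagreements:**
- The scene camera placed things about 10 mm differently from the top and wrist cameras, so I worked from the wrist camera.
- The wrist view gave the distance between the catches as about 83 mm instead of 85 mm, which made no difference to the grasps.

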